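# Turn the peg ring's drip arm over the bowl

## Task

Push the steel peg ring round on its post with a fingertip, gently and without gripping anything, until its one long arm stands with its tip over the middle of the ceramic bowl. Leave the bowl and everything else on the ledge where it stands, then take the hand away so that the ring rests there by itself.

Things in the scene. Friction and masses are not known exactly. Their poses are not given: they have to be found in the camera images.
- ring: level steel laundry-peg ring, 240 mm across, rod 8 mm thick, on a vertical post; turns both ways without end, and a rub in the bearing (0.25 N m, about 4 N at mid-spoke) keeps it where it is left. Origin: on the turning axis, in the plane of ring and spokes, 150 mm above the ledge. x runs along the one long arm, z up. Hub 32 mm across, 12 mm high above the plane
- spoke (a point): middle of the spoke opposite the long arm, 68 mm from the axis, turning with the ring. Four straight 8 mm round spokes leave the hub at 0 (the long arm), 90, 180 and 270 degrees; between them, from 16 to 110 mm from the axis, is open space to put a finger down. The spokes are good places to push
- peg (a point): on the rim at 22.5 degrees from the long arm, where one of eight white pegs sits, fixed on the rim at 22.5, 67.5, 112.5 ... degrees; each is 11 mm wide and reaches from 10 mm above to 52 mm below the plane of the ring. The ring's post is 14 mm thick, on a round foot 110 mm across and 8 mm high, fixed to the ledge
- drip (a point): lower end of the long arm's bent-down tip, a 14 mm steel ball, 165 mm from the ring's axis and 29 mm below the ring's plane (121 mm above the ledge)
- bowl_rim (a point): centre of the mouth of the loose white ceramic bowl, 120 mm across and 55 mm high, standing on the ledge partly under the rim of the ring, 160 to 170 mm from the ring's axis
- funnel_mid (a point): blue plastic funnel standing mouth down, 100 mm across and 100 mm high, loose; this point is on its axis 50 mm up. Not part of the job
- canister_mid (a point): frosted acrylic canister with a flat lid, 100 mm across and 135 mm high, loose; this point is on its axis half-way up. Not part of the job
- jar_mid (a point): white jar, 72 mm across and 100 mm high, loose; this point is on its axis half-way up. Not part of the job
Mind the look-alikes: they are no part of the job. What is meant by the part that bears bowl_rim is not green or orange, and is the smaller of those in its own colour.

How it is judged:
By the outcome, as a careful person would: the job done as asked, in the order asked, and still so for the second after the job is handed in, with the robot touching nothing.
It also fails if it takes over 45 s, if anything falls off the work surface, if the arm or the gripper's body presses on something with over 40 N, if the wrist force passes 120 N, or if a joint passes its speed limit or range.

## Robot

A 6-joint arm with a two-finger parallel gripper is mounted at the origin on the work surface. World frame = base frame: x ahead of the robot, y to its left, z up, the work surface at z = 0. Lengths are in m, angles in rad, forces in N, time in s.
With the tool pointing down it reaches from about 0.25 to 0.775 m from the base axis. Payload 4 kg.
Tool frame: the origin (TCP) lies at the very end of the fingers, on their centre line; the grasp point (between the pads) lies 19 mm behind it; z points along the fingers, y is the line along which they close (so a half turn about z gives the same grasp; the last joint's range is limited). The gripper opens to 94 mm and grips with 3 to 60 N. Pads are 16 mm wide; open, the fingers measure 119 mm over their backs; the gripper's body (75 mm by 177 mm) begins 78 mm behind the grasp point.
Start: joints at [-1.269, 0.087, 1.371, -0, 1.684, -0.103], TCP at [0.217, -0.506, 0.206] pointing down, gripper open.
Joint ranges: [-3.1, 3.1], [-0.76, 2.03], [0.27, 2.55], [-1.08, 4.22], [0.17, 2.65], [-2.57, 2.57]. Speed limits (rad/s): [2.79, 2.79, 3.14, 3.14, 3.14, 3.14].

## Interface

Orientations are given as [roll, pitch, yaw] about the fixed x, y, z axes, in that order (R = Rz(yaw) Ry(pitch) Rx(roll)).
In Python, from bench import robot, vision gives the robot as it stands.
- The arm moves only by the shell command python3 -m crank 'ROWS'. ROWS is JSON, a list of rows, each a list of 3 entries, a list of its own where there are three numbers: the closure, from 0 (fully open) to 1 (shut), then the shift along the tool's x, y, z in m, then the turn, a rotation vector about the tool's x, y, z in degrees. A call has 1 to 8 rows; each row shifts and turns the commanded pose from where the row before left it, along the tool's axes as they then stand; what a row does not reach is not made up. A row lasts 1/10 s, in which the tool goes at most 50 mm and 8.59 degrees, less where a joint would pass 70% of its speed; a pose out of reach is approached as far as the arm can. A call with a gripper value outside its range is refused whole. The fingers move at their own pace and stop on an object; the grip force is fixed at half the most. Time passes only in rows, so rows that do not move let the fingers close. It gives the time, the measured TCP pose, the force, the opening and the grip force at its end, in the units of the state.
- robot.get_obs(): the state, without advancing time (a new reading comes with each control period).
- vision.snapshot(name): name is "scene" or "top"; returns a dict with "color" (384x512x3 uint8, red, green, blue), "z_map" (384x512 float32, m along the optical axis (not along the pixel's ray), 0 where there is no reading), "fx", "fy", "cx", "cy" (pixels), "R" (3x3) and "t" (3): a world point X has camera coordinates R X + t. Camera axes: x right, y down, z forward; pixel columns grow to the right and rows downward; lengths in m; the calibration is good to about 2 mm. A picture is of the moment at which its call begins.
- robot.close_job(): hands the job in; it is judged then, once.
The state is a dict: "time": time; "joint_positions": joint angles; "qvel": joint speeds; "joint_torque": joint torques, N m; "tool_pos": TCP position; "ee_rot": TCP orientation; "wrist_force": force on the tool from outside, world axes, zero at the start; "wrist_torque": the same for the moment, N m; "width": finger opening in m; "finger_force": force on a finger pad.
Only numpy, scipy, OpenCV 4.12 (cv2) and the standard library are available. Lean on these libraries where they do the work, as an engineer would, in place of code of your own. Each camera call takes 0.05 s, during which the arm holds its last target. There are 200 camera calls.

## Working session

There is one attempt and no reset: what is moved stays moved. The work goes in short steps, Python scripts to look and compute and a shell command to move; the robot and the scene stay as the last step left them, time stands still between calls to the robot, and variables do not carry over. Pictures are saved under pics/ and viewed, at most 10 in all, crops included, and the job is handed in when it is done.

```bash
mkdir -p pics
cat > h.py <<'E'
import numpy as np, cv2
from bench import robot, vision
def snap(n):
    s=vision.snapshot(n); np.savez('last_%s.npz'%n,**s); return s
def load(n): return dict(np.load('last_%s.npz'%n))
def pt(s,u,v,z=None):
    """world point at pixel: from depth, or on plane z"""
    R,t=s['R'],s['t']; d=np.array([(u-s['cx'])/s['fx'],(v-s['cy'])/s['fy'],1.])
    o=-R.T@t; w=R.T@d
    k=s['z_map'][int(round(v)),int(round(u))] if z is None else (z-o[2])/w[2]
    return o+k*w
def proj(s,X):
    c=s['R']@np.array(X)+s['t']; return s['fx']*c[0]/c[2]+s['cx'], s['fy']*c[1]/c[2]+s['cy']
E
python3 - <<'E'
from h import *
o=robot.get_obs();print(o)
for n in('scene','top'):
    s=snap(n);cv2.imwrite(f'pics/{n}0.png',cv2.resize(s['color'][:,:,::-1],(800,600),interpolation=cv2.INTER_CUBIC))
    print(n,-s['R'].T@s['t'],s['fx'])
E
```

```text
{'time': 0.0, 'joint_positions': array([-1.26908934e+00,  8.79865731e-02,  1.37225623e+00,  2.84871228e-06,
        1.68359932e+00, -1.03112645e-01]), 'qvel': array([ 0.00052305,  0.00012918, -0.00072623, -0.00074473,  0.00116541,
        0.00233633]), 'joint_torque': array([ 1.83450982e-03, -3.40179420e+01, -3.02430117e+01,  7.21206120e-02,
        3.30294832e-02, -1.71552933e-04]), 'tool_pos': array([ 0.2164446 , -0.50501996,  0.20428593]), 'ee_rot': array([-3.13935543e+00, -2.34353632e-04,  4.04819683e-01]), 'wrist_force': array([-0.2384013 ,  0.4984194 , -0.09786378]), 'wrist_torque': array([ 0.04819061, -0.03645045,  0.02105794]), 'finger_force': 0.0, 'width': 0.09389787086517454}
scene [1.26412266 0.8054119  0.8718    ] 380.5308639278466
top [ 0.34804972 -0.00744936  1.4283752 ] 366.47095414295063
```

View pics/top0.png

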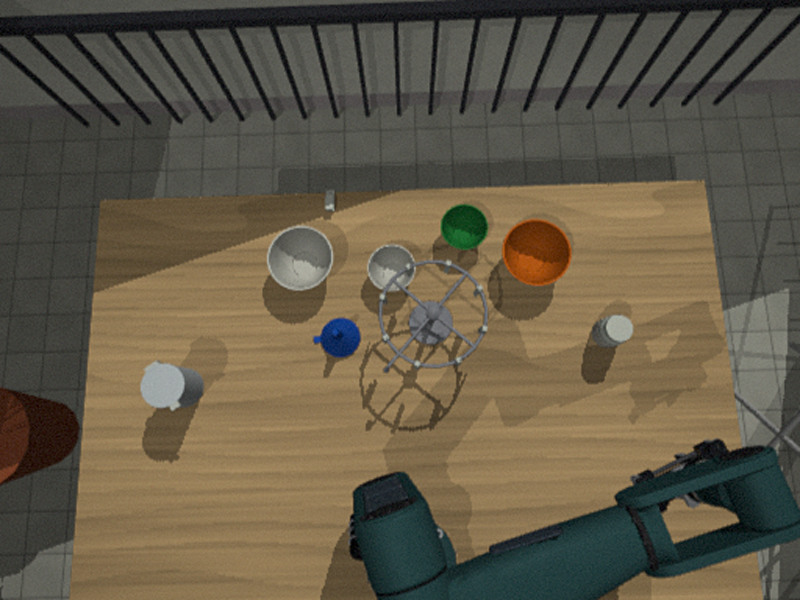

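View pics/scene0.png

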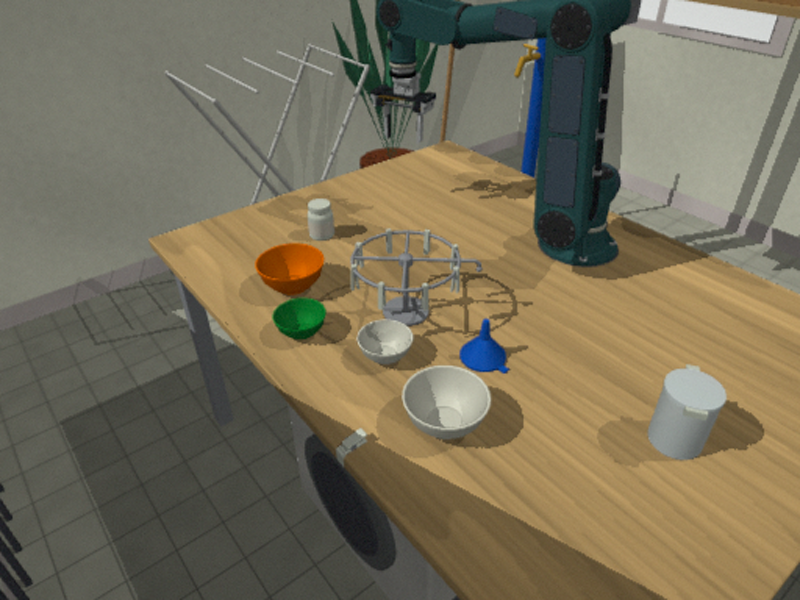

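The top view shows four bowls that could be taken for the target: large white (300,258), small white (391,267), green (464,227) and orange (537,252). The description picks the small white one. The hub is at about (432,320) and the long arm's tip at about (387,370). I'll check both in a close crop.

Run:
```python
from h import *
s=load('top')
x0,y0,k=195,130,5
c=s['color'][y0:y0+120,x0:x0+150,::-1]
cv2.imwrite('pics/crop0.png',cv2.resize(c,None,fx=k,fy=k,interpolation=cv2.INTER_CUBIC))
# rim fit of ring: points at height ~.15 by depth
v,u=np.mgrid[0:384,0:512]
P=np.stack([(u-s['cx'])/s['fx'],(v-s['cy'])/s['fy'],np.ones_like(u)],-1)*s['z_map'][...,None]
W=(P-s['t'])@s['R']
m=(W[...,2]>.125)&(W[...,2]<.175)&(u>230)&(u<325)&(v>150)&(v<250)
q=W[m]; print(len(q),np.median(q,0))
A=np.c_[2*q[:,:2],np.ones(len(q))]
from scipy.optimize import least_squares
f=least_squares(lambda p:np.hypot(q[:,0]-p[0],q[:,1]-p[1])-.12,np.median(q,0)[:2],loss='soft_l1',f_scale=.003);print('ring c',f.x)
c=f.x;r=np.hypot(*(q[:,:2]-c).T);a=np.degrees(np.arctan2(q[:,1]-c[1],q[:,0]-c[0]))
print('outside',[(round(x,3),round(y)) for x,y in zip(r,a) if x>.132])
sp=(r>.03)&(r<.1);print('spokes mod90',np.degrees(np.angle(np.mean(np.exp(4j*np.radians(a[sp])))))/4)
# bowl rim
g=W[(W[...,2]>.045)&(W[...,2]<.065)&(u>230)&(u<270)&(v>150)&(v<190)]
f=least_squares(lambda p:np.hypot(g[:,0]-p[0],g[:,1]-p[1])-.058,np.median(g,0)[:2],loss='soft_l1',f_scale=.003);print('bowl',f.x,len(g))
b=f.x-c;print('dist',np.hypot(*b),'angle',np.degrees(np.arctan2(b[1],b[0])))
for n,(uu,vv) in dict(hub=(432,320),tip=(387,370),bowl=(391,267),funnel=(344,337),jar=(617,329),can=(163,386)).items(): print(n,pt(s,uu*.64,vv*.64))
print('tip plane', pt(s,387*.64,370*.64,.14))
```

```text
906 [ 0.55634417 -0.06191398  0.15399953]
ring c [ 0.56156365 -0.06674608]
outside [(np.float64(0.135), 137), (np.float64(0.132), 138), (np.float64(0.137), 138), (np.float64(0.135), 139), (np.float64(0.133), 140), (np.float64(0.142), 138), (np.float64(0.14), 139), (np.float64(0.138), 140), (np.float64(0.147), 137), (np.float64(0.145), 138), (np.float64(0.143), 139), (np.float64(0.152), 137), (np.float64(0.15), 138), (np.float64(0.147), 139), (np.float64(0.157), 137), (np.float64(0.155), 138), (np.float64(0.152), 139), (np.float64(0.161), 136), (np.float64(0.159), 138), (np.float64(0.157), 139), (np.float64(0.166), 136), (np.float64(0.164), 138), (np.float64(0.162), 139), (np.float64(0.16), 140), (np.float64(0.169), 137), (np.float64(0.167), 138), (np.float64(0.164), 139), (np.float64(0.162), 140), (np.float64(0.169), 139), (np.float64(0.167), 140), (np.float64(0.165), 141)]
spokes mod90 -41.629545417076265
bowl [0.69399542 0.02617446] 157
dist 0.1617788693431189 angle 35.05535556648477
hub [ 0.55641878 -0.06912524  0.08550719]
tip [0.43840441 0.03852858 0.13177481]
bowl [0.70949554 0.02687549 0.00377594]
funnel [0.52654707 0.14395577 0.04958865]
jar [ 0.52023229 -0.49581734  0.10224897]
can [ 0.34804972 -0.00744936  1.4283752 ]
tip plane [0.43783123 0.03823692 0.14      ]
```

View pics/crop0.png

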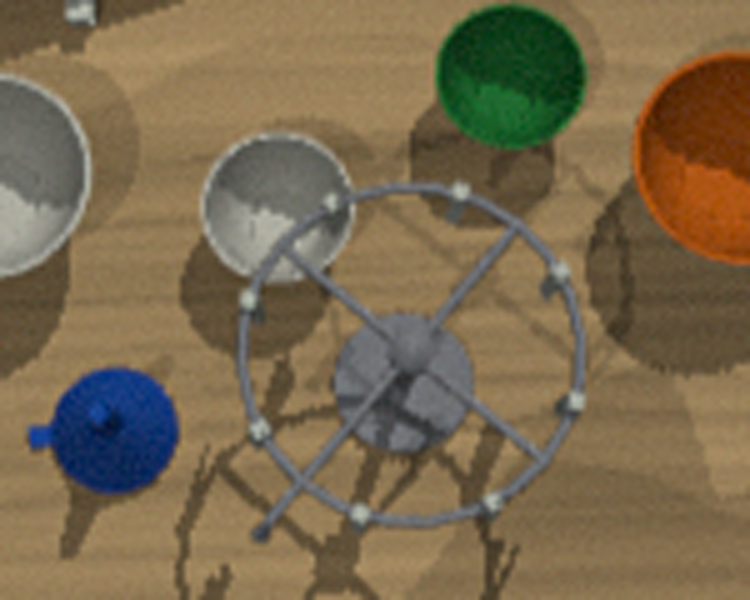

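The crop shows the target bowl with its rim centred at crop (279,207), clearly smaller than the other white one at the left edge. The ring's centre is (0.562,-0.067), the long arm is at 138.4° and the bowl at 35.1°, so it needs about -103°. I'll push the opposite spoke (-41.6°) clockwise with the closed fingers, with tool y along the spoke.

```bash
python3 -m crank '[[1,[0,0,0],[0,0,-8.4]],[1,[0,0,0],[0,0,-8.4]],[1,[0,0,0],[0,0,-8.4]],[1,[0.04,0.003,0],[0,0,0]],[1,[0.04,0.003,0],[0,0,0]],[1,[0.04,0.003,0],[0,0,0]],[1,[0.04,0.003,0],[0,0,0]],[1,[0.04,0.003,0],[0,0,0]]]'
python3 -c "
from h import *
o=robot.get_obs();print(o['joint_positions'],o['ee_rot'])
s=load('top');print(pt(s,195+279/5-.4,130+207/5-.4,.055))
R=cv2.Rodrigues(np.zeros(3))[0]
from scipy.spatial.transform import Rotation as Q
print(Q.from_euler('xyz',o['ee_rot']).as_matrix().T@(np.array([.627,-.0954,.206])-o['tool_pos']))"
```

```text
time: 0.9
tool_pos: [0.3614, -0.3645, 0.2049]
ee_rot: [-3.141, -0.0, 0.844]
wrist_force: [0.2, -0.1, -0.5]
width: 0.0335
finger_force: 0.0
[-9.00292847e-01  5.97046289e-03  1.45640032e+00 -1.81216975e-07
  1.68002823e+00 -1.73792557e-01] [-3.14079841e+00 -1.39257202e-04  8.44295962e-01]
[0.69600263 0.02503485 0.055     ]
[ 0.37764691  0.01979189 -0.00102971]
```

```bash
python3 -m crank '[[1,[0.047,0.0025,0],[0,0,0]],[1,[0.047,0.0025,0],[0,0,0]],[1,[0.047,0.0025,0],[0,0,0]],[1,[0.047,0.0025,0],[0,0,0]],[1,[0.047,0.0025,0],[0,0,0]],[1,[0.047,0.0025,0],[0,0,0]],[1,[0.047,0.0025,0],[0,0,0]],[1,[0.047,0.0025,0],[0,0,0]]]'
python3 -m crank '[[1,[0,0,0],[0,0,0]],[1,[0,0,0],[0,0,0]]]'
python3 - <<'E'
from h import *
from scipy.spatial.transform import Rotation as Q
o=robot.get_obs();print(Q.from_euler('xyz',o['ee_rot']).as_matrix().T@(np.array([.627,-.0954,.13])-o['tool_pos']))
E
```

```text
time: 1.7
tool_pos: [0.6261, -0.0964, 0.2048]
ee_rot: [-3.141, 0.001, 0.845]
wrist_force: [-0.5, -0.0, 0.1]
width: 0.0002
finger_force: 0.0
time: 1.9
tool_pos: [0.6252, -0.0972, 0.2041]
ee_rot: [-3.14, 0.002, 0.847]
wrist_force: [-0.3, -0.3, -0.1]
width: 0.0007
finger_force: 0.0
[0.00264782 0.00027253 0.07407833]
```

```bash
python3 -m crank '[[1,[0.002,0,0.018],[0,0,0]],[1,[0,0,0.018],[0,0,0]],[1,[0,0,0.018],[0,0,0]],[1,[0,0,0.019],[0,0,0]],[1,[0,0,0],[0,0,0]],[1,[0,0,0],[0,0,0]]]'
python3 - <<'E'
from h import *
s=snap('scene');x0,y0=195,120
cv2.imwrite('pics/crop1.png',cv2.resize(s['color'][y0:y0+120,x0:x0+150,::-1],None,fx=5,fy=5,interpolation=cv2.INTER_CUBIC))
E
```

```text
time: 2.5
tool_pos: [0.6258, -0.0978, 0.1326]
ee_rot: [-3.141, 0.001, 0.843]
wrist_force: [1.3, -0.2, -0.1]
width: 0.0006
finger_force: 0.0
```

View pics/crop1.png

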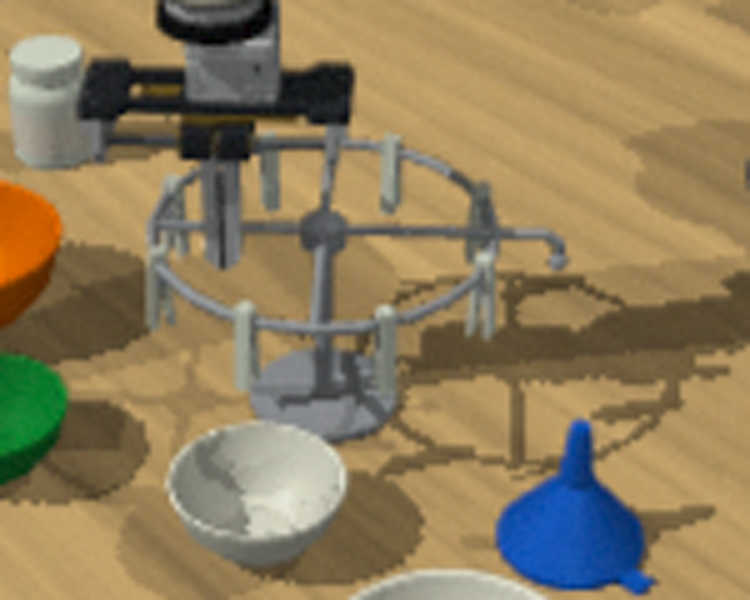

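The fingertip, at crop (222,265), is in the open quadrant just in front of the spoke opposite the arm, and clear of it. I'll push along the arc, with equal rows in tool axes.

```bash
python3 -m crank '[[1,[-0.004,0,0],[0,0,0]],[1,[-0.003,0,0],[0,0,0]],[1,[-0.0066,0.0008,0],[0,0,5.5]],[1,[-0.0066,0.0008,0],[0,0,5.5]],[1,[-0.0066,0.0008,0],[0,0,5.5]],[1,[-0.0066,0.0008,0],[0,0,5.5]],[1,[-0.0066,0.0008,0],[0,0,5.5]],[1,[-0.0066,0.0008,0],[0,0,5.5]]]'
cat > st.py <<'E'
from h import *
o=robot.get_obs();p=o['tool_pos'][:2]-np.array([.5616,-.0667]);y=o['ee_rot'][2]
print('r',np.hypot(*p),'ang',np.degrees(np.arctan2(p[1],p[0])),'yaw-90',np.degrees(y)-90,'t',p@[np.cos(y),np.sin(y)],'rad',p@[np.sin(y),-np.cos(y)],'j6',o['joint_positions'][5])
E
python3 st.py
```

```text
time: 3.35
tool_pos: [0.5948, -0.1289, 0.1342]
ee_rot: [3.138, -0.007, 0.265]
wrist_force: [4.5, -1.7, -0.7]
width: 0.0006
finger_force: 2.2
r 0.07055756272849288 ang -61.8925623399584 yaw-90 -74.82178100776193 t 0.015787055553090595 rad 0.06876873224910315 j6 0.9991505148455995
```

```bash
python3 -m crank '[[1,[-0.0066,0.0008,0],[0,0,5.5]],[1,[-0.0066,0.0008,0],[0,0,5.5]],[1,[-0.0066,0.0008,0],[0,0,5.5]],[1,[-0.0066,0.0008,0],[0,0,5.5]],[1,[-0.0066,0.0008,0],[0,0,5.5]],[1,[-0.0066,0.0008,0],[0,0,5.5]],[1,[-0.0066,0.0008,0],[0,0,5.5]],[1,[-0.0066,0.0008,0],[0,0,5.5]]]'
python3 st.py
```

```text
time: 4.15
tool_pos: [0.5419, -0.1336, 0.1341]
ee_rot: [3.139, -0.007, -0.504]
wrist_force: [2.3, -5.1, -0.5]
width: 0.0004
finger_force: 2.2
r 0.06978689983594467 ang -106.41742918482613 yaw-90 -118.90252451832097 t 0.015086925420649381 rad 0.06813659860943999 j6 1.734437620028574
```

```bash
python3 -m crank '[[1,[-0.0066,0.0008,0],[0,0,5.5]],[1,[-0.0066,0.0008,0],[0,0,5.5]],[1,[-0.0066,0.0008,0],[0,0,5.5]],[1,[0,0,0],[0,0,0]],[1,[0,0,0],[0,0,0]]]'
python3 st.py
cat > ang.py <<'E'
from h import *
for n in('top','scene'):
    s=snap(n);v,u=np.mgrid[0:384,0:512]
    P=np.stack([(u-s['cx'])/s['fx'],(v-s['cy'])/s['fy'],np.ones_like(u)],-1)*s['z_map'][...,None]
    W=(P-s['t'])@s['R'];d=W[...,:2]-np.array([.5616,-.0667]);r=np.hypot(d[...,0],d[...,1]);a=np.degrees(np.arctan2(d[...,1],d[...,0]))
    z=W[...,2];m=(r>.135)&(r<.185)&(z>.11)&(z<.165)&(a>-30)&(a<160)
    print(n,m.sum(),'arm angle',np.median(a[m]),'std',a[m].std())
    b=(r>.158)&(r<.18)&m&(z<.145); print('  ball',b.sum(),W[b].mean(0) if b.any() else '')
    g=W[(z>.046)&(z<.066)&(np.hypot(W[...,0]-.695,W[...,1]-.0256)<.075)&(np.hypot(W[...,0]-.695,W[...,1]-.0256)>.045)][:,:2]
    from scipy.optimize import least_squares
    print('  bowl',least_squares(lambda p:np.hypot(*(g-p).T)-.058,[.695,.0256],loss='soft_l1',f_scale=.003).x,len(g))
E
python3 ang.py
```

```text
time: 4.65
tool_pos: [0.5237, -0.1228, 0.1338]
ee_rot: [-3.141, -0.004, -0.786]
wrist_force: [0.2, -2.7, 1.5]
width: 0.0003
finger_force: 1.5
r 0.06770184258222758 ang -124.08288138024189 yaw-90 -135.04518909730746 t 0.012874398106107562 rad 0.06646645290997691 j6 2.0220881716427392
top 24 arm angle 44.263236034536455 std 1.0013198971073973
  ball 6 [0.67702328 0.05027175 0.13074113]
  bowl [0.6945172  0.02540805] 145
scene 41 arm angle 44.23815310238827 std 1.0720798247209316
  ball 21 [0.68095598 0.04952388 0.13496199]
  bowl [0.69528972 0.02755596] 226
```

```bash
python3 -m crank '[[1,[-0.0036,0.0006,0],[0,0,3]],[1,[-0.0036,0.0006,0],[0,0,3]],[1,[-0.0024,0.0004,0],[0,0,2]],[1,[-0.0014,0.0002,0],[0,0,1.2]],[1,[0,0,0],[0,0,0]],[1,[0,0,0],[0,0,0]]]'
python3 st.py; python3 ang.py
```

```text
time: 5.35
tool_pos: [0.5151, -0.1149, 0.1331]
ee_rot: [-3.14, -0.002, -0.947]
wrist_force: [2.3, -4.3, 3.4]
width: 0.0008
finger_force: 2.2
r 0.06700022025205357 ang -133.9786921077492 yaw-90 -144.26880450428357 t 0.01196841163142796 rad 0.06592258062943523 j6 2.1910399378679615
top 24 arm angle 34.49671166609777 std 1.134974291124846
  ball 7 [0.69648894 0.02732137 0.1321759 ]
  bowl [0.69407092 0.02592946] 144
scene 41 arm angle 34.466305379508114 std 0.9950737737242829
  ball 20 [0.69950946 0.02783429 0.13423938]
  bowl [0.6950903  0.02733423] 230
```

The arm is at 34.5° and the bowl at about 35°, roughly 1.5 mm apart at the tip. Next I back off, lift straight up and withdraw.

```bash
python3 -m crank '[[1,[0.004,0,0],[0,0,0]],[1,[0.005,0,0],[0,0,0]],[1,[0,0,-0.02],[0,0,0]],[1,[0,0,-0.03],[0,0,0]],[1,[0,0,-0.035],[0,0,0]],[1,[0,0,-0.04],[0,0,0]],[1,[0,0,0],[0,0,0]]]'
python3 -c "
from h import *
from scipy.spatial.transform import Rotation as Q
o=robot.get_obs();print(Q.from_euler('xyz',o['ee_rot']).as_matrix().T@(np.array([.36,-.27,.25])-o['tool_pos']))"
```

```text
time: 6.15
tool_pos: [0.5215, -0.122, 0.2633]
ee_rot: [-3.136, -0.007, -0.947]
wrist_force: [0.3, -0.3, 1.4]
width: 0.0009
finger_force: 0.0
[0.02565453 0.21758575 0.01212767]
```

```bash
python3 -m crank '[[1,[0.004,0.03,0],[0,0,0]],[1,[0.004,0.04,0],[0,0,0]],[1,[0.004,0.04,0],[0,0,0]],[1,[0.004,0.04,0],[0,0,0]],[1,[0.004,0.04,0],[0,0,0]],[1,[0.004,0.02,0],[0,0,0]],[1,[0,0,0],[0,0,0]],[1,[0,0,0],[0,0,0]]]'
python3 ang.py
python3 -c "
from h import *
cv2.imwrite('pics/end.png',cv2.resize(load('top')['color'][110:250,60:440,::-1],None,fx=2,fy=2,interpolation=cv2.INTER_CUBIC))"
```

```text
time: 6.95
tool_pos: [0.3628, -0.2633, 0.2562]
ee_rot: [-3.141, 0.003, -0.948]
wrist_force: [0.5, -0.4, -0.0]
width: 0.0003
finger_force: 0.0
top 24 arm angle 34.10758611706393 std 1.0754203168854224
  ball 4 [0.69547598 0.02776198 0.1355    ]
  bowl [0.69403509 0.02612137] 143
scene 40 arm angle 34.47837190032901 std 1.0587465411200234
  ball 18 [0.70010427 0.02791489 0.13496297]
  bowl [0.69533385 0.0276498 ] 226
```

View pics/end.png

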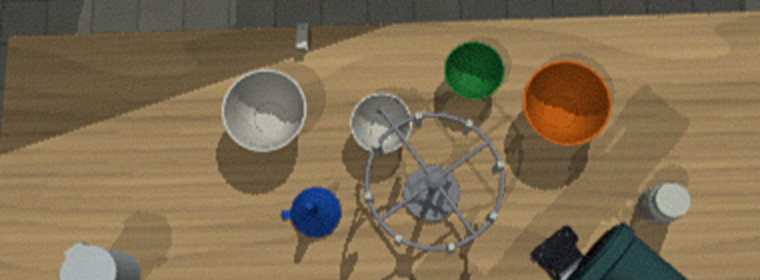

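The picture shows the arm's tip at (379,111), over the small white bowl centred at (381,123). The tip looks offset because it stands higher than the bowl; the depth points put it within a few mm of the middle. Nothing else has moved and the hand is clear.

```bash
python3 -c "
from bench import robot
print(robot.close_job())"
```

```text
the job is handed in; nothing more can be done
None
```

The ring's long arm now rests with its tip within a few millimetres of the middle of the small white bowl; nothing else on the ledge visibly moved, the hand is clear, and the job is handed in at about 7 s.

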